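# Fit the crank to a mobile-shelving drive head

## Task

Ready the shelving drive head for testing: first take the blue-handled lock plate from its wooden stand, slide it into the slot of the white drive head until its handle rests on the housing, and let go of it. Then take the splined crank from its stand, turn it until its teeth line up with the brass hub's slots, push it fully home against the spring inside, and finish while still gripping it by its black grip block (above the spline) and keeping it pressed down. Leave the other things on the bench where they are.

Things in the scene. Friction and masses are not known exactly. Their poses are not given: they have to be found in the camera images.
- plate_grip (a point): centre of the lock plate's blue grip bar, 60 (x) x 16 (y, thickness) x 36 high, upright, z up. Its underside, 18 below this point, rests on the slot's rim; the blade's rounded foot lies 53 below this point. Turns with the plate
- plate: the lock plate, about 100 g; origin at its foot. Steel blade 54 (x) x 6 (y), 35 long, under the blue grip bar. Fits either way round. At the start upright in its stand's slot; lifts straight up, clear after 35 mm
- slot_mouth (a point): centre of the slot's mouth, flush with the top of the white drive head (fixed box 200 x 330 x 50 high; black frame round the slot). Slot 56.6 long along this frame's x, 8.6 wide along y, 42 deep, edges chamfered. z up. With the plate fully home plate_grip lies 18 above this point
- crank_grip (a point): centre of the crank's black flat-sided grip block, 36 (x) x 22 (y) x 40 high, z up; turns with the crank. x is the arm's direction. Flange 46 across, its underside 25 below this point. Spline tip 53 below. Arm 16 wide, 10 thick, centred 12 below; upright knob 22 across at x = 88, top 29 above this point; counterweight to x = -50
- crank: the crank, about 300 g, balanced about its spline; origin at the spline tip. Spline 28 long, 32 across: six teeth 6.4 wide with rounded tips, one along the arm (x) and every 60 degrees. At the start it hangs in a round 37 hole of its stand, flange on the rim; lifts straight up, clear after 28 mm
- hub_mouth (a point): centre of the top mouth of the brass hexagonal hub (50 across, 42 tall, on the white drive head, 170 from the slot); turns with it. Six slots 10 wide, to radius 18, along this frame's x and every 60 degrees, marked red. z up. Stiff brake (1 N m). Spring pin met when the spline is 20 deep; home is 28 deep, flange on rim, crank_grip 25 above
- spring_pin (a joint): travel of the spring pin inside the hub: 0 up, 0.008 m pressed fully down; the spring takes 6 N to start and 11 N at the bottom, more than the crank's weight, so a crank let go rises again
- plate_stand: fixed plywood block 100 (x) x 50 (y) x 60 high that holds the lock plate. Origin: centre of its underside
- crank_stand: fixed plywood block 76 x 76 x 60 high that holds the crank. Origin: centre of its underside
- screwdriver: a screwdriver lying loose; bystander, leave alone
- screw_tin: open round aluminium tin, 76 across, 50 high; bystander. Origin: centre of its underside
- oil_mid (a point): yellow oil bottle with a red cap, 48 across, 120 high; bystander. Point: half-way up
- gear: spare steel gear wheel lying flat, 73 across, 24 high; bystander. Origin: centre of its underside
- wrench: a wrench lying loose; bystander
- padlock: brass padlock lying flat, 40 x 70 x 22; bystander
Not all that is in view belongs to the job. Leave any green or turquoise look-alike of the crank alone. Leave any turquoise look-alike of the plate alone.

How it is judged:
By the outcome, as a careful person would: the job done as asked, in the order asked, and still so for the second after the job is handed in, while the arm keeps its last pose, push and grip.
It also fails if it takes over 67 s, if anything falls off the work surface, if the arm or the gripper's body presses on something with over 40 N, if the wrist force passes 120 N, or if a joint passes its speed limit or range.

## Robot

A 6-joint arm with a two-finger parallel gripper is mounted at the origin on the work surface. World frame = base frame: x ahead of the robot, y to its left, z up, the work surface at z = 0. Lengths are in m, angles in rad, forces in N, time in s.
With the tool pointing down it reaches from about 0.3 to 0.825 m from the base axis. Payload 5.4 kg.
Tool frame: the origin (TCP) lies at the very end of the fingers, on their centre line; the grasp point (between the pads) lies 19 mm behind it; z points along the fingers, y is the line along which they close (so a half turn about z gives the same grasp; the last joint's range is limited). The gripper opens to 92 mm and grips with 3 to 60 N. Pads are 20 mm wide; open, the fingers measure 128 mm over their backs; the gripper's body (75 mm by 189 mm) begins 69 mm behind the grasp point.
Start: joints at [-1.384, 0.158, 1.597, -0, 1.386, -0.21], TCP at [0.222, -0.53, 0.215] pointing down, gripper open.
Joint ranges: [-2.91, 2.91], [-0.94, 2.29], [0.18, 2.7], [-1.29, 4.43], [0.17, 2.64], [-3, 3]. Speed limits (rad/s): [2.57, 2.57, 3.14, 3.14, 3.14, 3.14].

## Interface

Orientations are given as a rotation vector (axis times angle).
In Python, from workcell import bot gives the robot as it stands. Calls block until the motion is done:
- bot.goto(position, orientation): joint-space move of the TCP to a pose.
- bot.line_to(position, rot=None, max_speed=0.15): straight line of the TCP; rot=None keeps the orientation; max_speed is the mean speed in m/s.
- bot.set_joints(angles): joint-space move.
- bot.set_gripper(opening, newtons=None): opening from 0.0 (shut) to 1.0 (fully open); newtons is the grip in N (None keeps the last); returns when the fingers have stopped.
- bot.hold(seconds).
- bot.inverse_kinematics(position, orientation): joint angles nearest the present ones, or None.
- bot.read_camera(name): name is "scene" or "top" or "wrist"; returns a dict with "pixels" (420x560x3 uint8, blue, green, red), "fx", "fy", "cx", "cy" (pixels), "R" (3x3) and "t" (3): a world point X has camera coordinates R X + t. Camera axes: x right, y down, z forward; pixel columns grow to the right and rows downward; lengths in m; the calibration is good to about 2 mm. The wrist camera is an equidistant fisheye: a pixel r from the principal point sees the ray r / f radians off the axis. A picture is of the moment at which its call begins. There is no depth.
A pose or a line that the arm cannot do raises bot.MotionError and nothing moves.
- bot.job_done(): hands the job in; it is judged then, once.
Readings, each from a call of its own:
- bot.current_clock(): time.
- bot.current_joints(): joint angles.
- bot.current_joint_vel(): joint speeds.
- bot.current_effort(): joint torques, N m.
- bot.current_ee_pos(): TCP position.
- bot.current_tool_rot(): TCP orientation.
- bot.current_contact_force(): force on the tool from outside, world axes, zero at the start.
- bot.current_ft_torque(): the same for the moment, N m.
- bot.current_opening(): opening from 0.0 (shut) to 1.0 (fully open).
- bot.current_grip_force(): force on a finger pad.
Only numpy, scipy, OpenCV 4.12 (cv2) and the standard library are available. Lean on these libraries where they do the work, as an engineer would, in place of code of your own. Each camera call takes 0.05 s, during which the arm holds its last target. There are 200 camera calls.

## Working session

There is one attempt and no reset: what is moved stays moved. The work goes in short steps, each a Python script; the robot and the scene stay as the last script left them, time stands still between calls to the robot, and variables do not carry over. Pictures are saved under pics/ and viewed, at most 10 in all, crops included, and the job is handed in when it is done.

```bash
mkdir -p pics; ls; python3 - <<'E'
from workcell import bot
import cv2
for n in("scene","top","wrist"):
    c=bot.read_camera(n); cv2.imwrite(f"pics/{n}0.png",c["pixels"])
    print(n,c["fx"],c["cx"],c["cy"],c["R"],c["t"])
E
```

```text
pics
scene 468.16427533555884 271.78077713530274 213.40794274161763 [[-0.60782765  0.79406633 -0.00205234]
 [ 0.47307964  0.36004627 -0.804091  ]
 [-0.63776265 -0.48971967 -0.59450269]] [ 0.3784154  -0.19474656  1.73565213]
top 383.01632931588045 279.67103844157856 213.44161516149669 [[ 0.00313927 -0.99986426  0.01617397]
 [-0.98846564 -0.00555164 -0.15134353]
 [ 0.15141278 -0.01551231 -0.9883489 ]] [-0.05926612  0.57929105  1.2476669 ]
wrist 325.19226210127806 278.9998941423681 213.12329935503504 [[ 3.85653129e-01 -9.22643375e-01 -9.30728597e-04]
 [-8.89269947e-01 -3.71971945e-01  2.66150021e-01]
 [-2.45907759e-01 -1.01813920e-01 -9.63931170e-01]] [-0.57486243 -0.02881481  0.39114244]
```

View pics/top0.png

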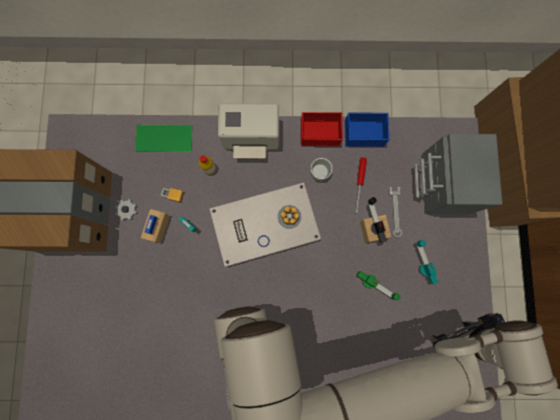

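View pics/scene0.png

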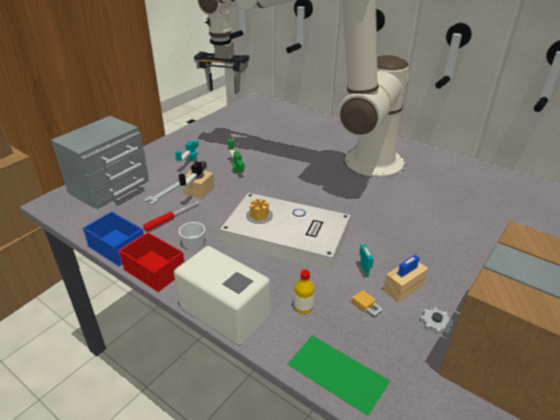

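Top picture: blue-handled plate in plywood at (152,224), with a turquoise look-alike at (188,224). The black crank is in plywood at (375,228), with a turquoise look-alike at (427,262) and a green one at (378,285). The slot is at (240,231), a blue ring (decoy) at (264,241) and the brass hub at (290,216). I choose the blue one at (152,224) and the black one at (375,228).

```bash
cat > h.py <<'E'
from workcell import bot
import numpy as np, cv2
from scipy.spatial.transform import Rotation as Ro
def ray(c,px,fish=False):
    R,t=np.array(c["R"]),np.array(c["t"])
    x=(px[0]-c["cx"])/c["fx"]; y=(px[1]-c["cy"])/c["fy"]
    if fish:
        r=np.hypot(x,y); d=np.array([x/r*np.sin(r),y/r*np.sin(r),np.cos(r)]) if r>1e-9 else np.array([0,0,1.])
    else: d=np.array([x,y,1])
    return -R.T@t, R.T@d
def toplane(c,px,z,fish=False):
    o,d=ray(c,px,fish); return o+d*(z-o[2])/d[2]
def proj(c,X,fish=False):
    p=np.array(c["R"])@X+np.array(c["t"])
    if fish:
        q=np.hypot(p[0],p[1]); a=np.arctan2(q,p[2])/max(q,1e-12); return np.array([c["cx"]+c["fx"]*a*p[0],c["cy"]+c["fy"]*a*p[1]])
    return np.array([c["cx"]+c["fx"]*p[0]/p[2],c["cy"]+c["fy"]*p[1]/p[2]])
def rot(yaw):  # tool down, tool y (closing axis) at angle yaw+90deg i.e. tool x along yaw
    return (Ro.from_euler('z',yaw)*Ro.from_euler('x',np.pi)).as_rotvec()
def mask(img,lo,hi):
    return cv2.inRange(cv2.cvtColor(img,cv2.COLOR_BGR2HSV),lo,hi)
def biggest(m):
    cs,_=cv2.findContours(m,cv2.RETR_EXTERNAL,cv2.CHAIN_APPROX_NONE); return max(cs,key=cv2.contourArea)
def cen(m):
    y,x=np.nonzero(m); return np.array([x.mean(),y.mean()])
E
python3 - <<'E'
from h import *
c=bot.read_camera("top"); im=c["pixels"]
def sub(m,x0,y0,x1,y1):
    o=np.zeros_like(m);o[y0:y1,x0:x1]=m[y0:y1,x0:x1];return o
b=sub(mask(im,(100,100,40),(130,255,255)),135,205,172,245)
ct=biggest(b); r=cv2.minAreaRect(ct); print("blue",r)
for p in cv2.boxPoints(r): print(toplane(c,p,.113))
print("plate",toplane(c,r[0],.105))
for n,px in dict(slot=(240,231),hub=(290,216)).items(): print(n,toplane(c,px,.05 if n=="slot" else .092))
w=sub(mask(im,(5,60,80),(25,255,255)),355,205,395,250)
r=cv2.minAreaRect(biggest(w)); print("cstand",r,[toplane(c,p,.06)[:2] for p in cv2.boxPoints(r)])
A=cv2.resize(im[200:250,135:205],None,fx=5.7,fy=5.7,interpolation=cv2.INTER_CUBIC)
B=cv2.resize(im[190:250,350:420],None,fx=5.7,fy=5.7,interpolation=cv2.INTER_CUBIC)
A=cv2.copyMakeBorder(A,0,B.shape[0]-A.shape[0],0,0,cv2.BORDER_CONSTANT)
cv2.imwrite("pics/crop.png",np.hstack([A,B]))
E
```

```text
blue ((150.55882263183594, 224.23532104492188), (6.592192649841309, 17.691293716430664), 19.653823852539062)
[0.50921858 0.37035948 0.113     ]
[0.56240793 0.35456823 0.113     ]
[0.55540799 0.33459887 0.113     ]
[0.50229899 0.35051668 0.113     ]
plate [0.53322319 0.35511088 0.105     ]
slot [0.51881176 0.0753059  0.05      ]
hub [ 0.56406446 -0.08955444  0.092     ]
cstand ((368.32806396484375, 229.88108825683594), (24.4626522064209, 14.292183876037598), 74.47589111328125) [array([ 0.55649257, -0.31842496]), array([ 0.56964245, -0.36497647]), array([ 0.49085279, -0.38411031]), array([ 0.47798761, -0.33794071])]
```

View pics/crop.png

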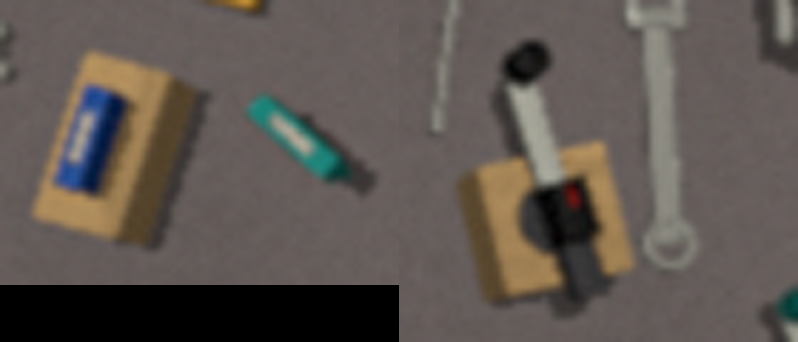

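The crop confirms it: a blue grip bar in its stand on the left, and on the right the black-gripped crank with a red mark and its arm pointing up the image. Next I take wrist looks over the crank, hub and slot on the way to the plate.

```bash
python3 - <<'E'
from h import *
c=bot.read_camera("wrist")
T=Ro.from_rotvec(bot.current_tool_rot()); p=np.array(bot.current_ee_pos())
o=-np.array(c["R"]).T@np.array(c["t"])
print("cam in tool",T.inv().apply(o-p),"axis",T.inv().apply(np.array(c["R"])[2]), "toolx",T.as_matrix()[:,0],"y",T.as_matrix()[:,1])
tc=bot.read_camera("top"); print("shelf face", toplane(tc,(110,200),0),"lookalike",toplane(tc,(188,224),.02))
import pickle
def snap(name,pos,yaw):
    bot.goto(pos,rot(yaw)); 
    c=bot.read_camera("wrist"); cv2.imwrite(f"pics/{name}.png",c["pixels"]); pickle.dump(c,open(name+".pkl","wb")); print(name,bot.current_clock(),bot.current_ee_pos(),bot.current_joints())
print(bot.current_clock())
snap("w_crank",[0.46,-0.34,0.24],0.0)
snap("w_head",[0.45,-0.01,0.24],0.0)
snap("w_plate",[0.533,0.353,0.20],np.radians(-16.5))
a=[cv2.imread(f"pics/w_{n}.png") for n in("crank","head","plate")]
cv2.imwrite("pics/m.png",cv2.resize(np.vstack([np.hstack(a[:2]),np.hstack([a[2],a[2]*0])]),(800,600)))
E
```

```text
cam in tool [ 0.07579461  0.00051197 -0.17025557] axis [-2.66450852e-01  1.28836926e-04  9.63848498e-01] toolx [9.22321833e-01 3.86422560e-01 2.04741080e-04] y [ 3.86422598e-01 -9.22321512e-01 -7.76605247e-04]
shelf face [0.63044264 0.534101   0.        ] lookalike [0.54511855 0.25549462 0.02      ]
0.3
w_crank 1.5167 [ 0.4593095  -0.34085507  0.23979949] [-8.49400322e-01  1.34423009e-01  1.57372099e+00 -3.87821405e-04
  1.43367100e+00  7.22552247e-01]
w_head 2.8167 [ 0.45036632 -0.01108901  0.2400653 ] [-2.93803769e-01 -1.94063483e-01  1.89428345e+00 -2.81660458e-04
  1.44115173e+00  1.27861043e+00]
w_plate 4.2667 [0.53373232 0.35173913 0.20041405] [ 3.94195181e-01  3.31808197e-01  1.41956166e+00 -3.95116117e-04
  1.38969274e+00  2.25466370e+00]
```

View pics/m.png

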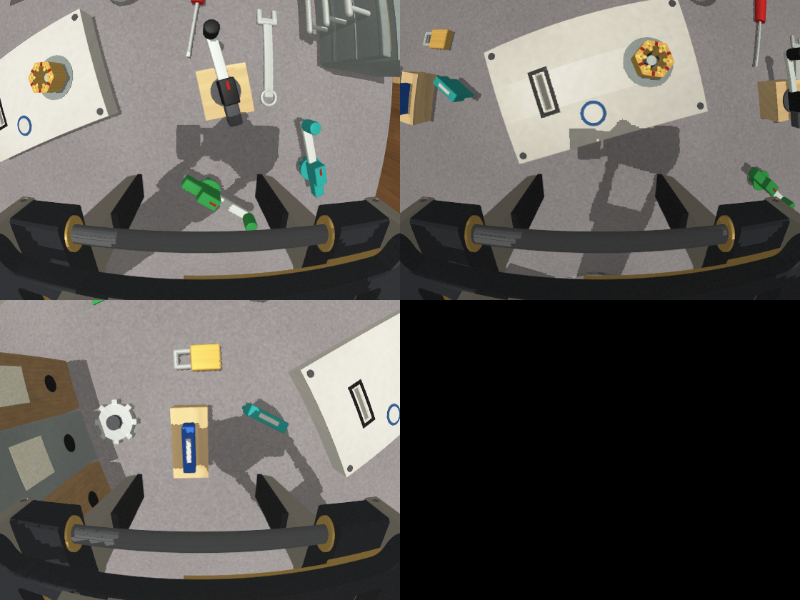

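The mosaic (scale 1/1.4) shows the three wrist looks:
- **Crank:** its grip is at (228,90) with the arm up.
- **Head:** the slot frame is at (543,92), the hub at (652,60) with red marks, and the blue ring is a decoy.
- **Plate:** the blue bar is at (188,447).

Next I measure plate, slot and hub in metric planes.

```bash
cat >> h.py <<'E'
def region(m,x0,y0,x1,y1):
    o=np.zeros_like(m);o[y0:y1,x0:x1]=m[y0:y1,x0:x1];return o
def metric(c,ct,z):
    return np.array([toplane(c,p,z,True)[:2] for p in ct.reshape(-1,2).astype(float)])
def mrect(P):
    (cx,cy),(w,h),a=cv2.minAreaRect((P*1000).astype(np.float32))
    if w<h: w,h=h,w; a+=90
    return np.array([cx,cy])/1000,(w,h),(a+90)%180-90
def hub(c,x0,y0,x1,y1,z=.092):
    im=c["pixels"]; m=region(mask(im,(0,170,90),(6,255,255))|mask(im,(174,170,90),(180,255,255)),x0,y0,x1,y1)
    n,_,st,ce=cv2.connectedComponentsWithStats(m)
    P=np.array([toplane(c,ce[i],z,True)[:2] for i in range(1,n) if st[i,4]>=5]); 
    (cx,cy),r=cv2.minEnclosingCircle((P*1000).astype(np.float32)); o=P.mean(0)
    a=np.arctan2(*(P-o).T[::-1]); ph=np.degrees(np.angle(np.exp(6j*a).mean()))/6
    return P,o,r,ph
E
python3 - <<'E'
from h import *
import pickle
c=pickle.load(open("w_plate.pkl","rb")); m=region(mask(c["pixels"],(105,120,40),(130,255,255)),200,150,330,300)
ct=biggest(m); print("blue",cv2.boundingRect(ct)); print(mrect(metric(c,ct,.096)))
yaw=np.radians(mrect(metric(c,ct,.096))[2]); u=np.array([np.cos(yaw),np.sin(yaw)]); v=np.array([-u[1],u[0]])
P=metric(c,ct,.096); s=P@u; w=P@v; P2=metric(c,ct,.060); s2=P2@u
print("along -end,+end(z96),+end(z60)",s.min(),s.max(),s2.max(),"v",w.min(),w.max())
ctr=u*(s.min()+.030)+v*(w.min()+w.max())/2; print("plate",ctr,np.degrees(yaw))
c=pickle.load(open("w_head.pkl","rb")); im=c["pixels"]
g=cv2.cvtColor(im,cv2.COLOR_BGR2GRAY); m=region(cv2.inRange(g,0,70),175,75,235,180)
ct=biggest(m); print("frame",cv2.boundingRect(ct),mrect(metric(c,ct,.05)))
cs,hi=cv2.findContours(m,cv2.RETR_CCOMP,cv2.CHAIN_APPROX_NONE)
for k,q in enumerate(cs):
    if hi[0][k][3]>=0 and len(q)>10: print("inner",mrect(metric(c,q,.05)))
P,o,r,ph=hub(c,310,40,400,130); print("hub",len(P),o,r,ph); print(P)
A=cv2.resize(im[40:130,310:400],(500,500),interpolation=cv2.INTER_CUBIC)
c2=pickle.load(open("w_crank.pkl","rb")); B=cv2.resize(c2["pixels"][20:190,260:360],(300,510),interpolation=cv2.INTER_CUBIC)[:500]
cv2.imwrite("pics/z.png",np.hstack([A,B]))
E
```

```text
blue (254, 172, 20, 70)
(array([0.54252838, 0.36287546]), (62.60271072387695, 15.598790168762207), -15.359588623046875)
along -end,+end(z96),+end(z60) 0.39573219967095213 0.4583349240220556 0.4532338366897116 v 0.4858178482923122 0.5014166377153292
plate [0.54127349 0.36322018] -15.359588623046877
frame (179, 93, 44, 72) (array([0.52492181, 0.076091  ]), (75.4091567993164, 31.217374801635742), 16.019845962524414)
inner (array([0.52471173, 0.07601385]), (67.56639099121094, 24.116653442382812), 16.374805450439453)
hub 6 [ 0.57208919 -0.08772626] 21.48427391052246 -6.220358849986927
[[ 0.59338413 -0.09005424]
 [ 0.58473231 -0.07036969]
 [ 0.58079614 -0.10740384]
 [ 0.56343013 -0.06826991]
 [ 0.55942047 -0.10501515]
 [ 0.55077194 -0.08524476]]
```

View pics/z.png

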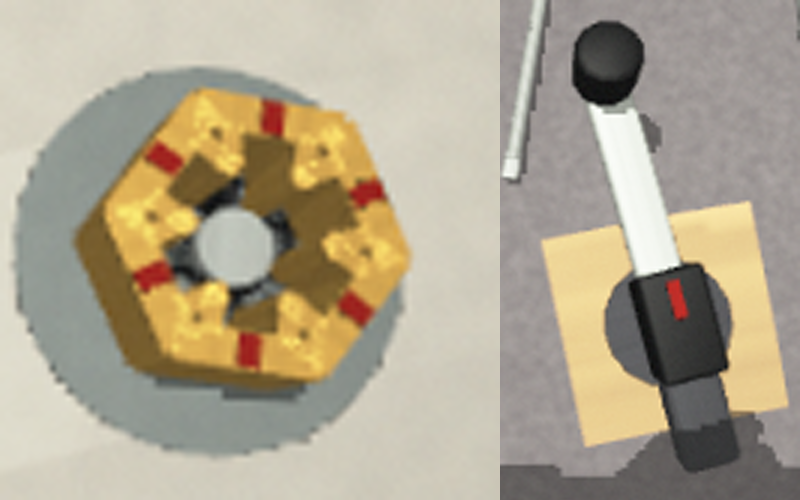

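The crop shows the hub's six red slot marks clearly (found, phase −6.2°) and the crank's arm pointing up with a red mark on its grip. The hub–slot distance measures 170.4, which is consistent. Wrist and top views differ by about 8 mm, so I check with the scene camera and a second wrist pose.

```bash
cat >> h.py <<'E'
def plate_meas(c,z,box=(200,100,330,330),verbose=True):
    m=region(mask(c["pixels"],(105,120,40),(130,255,255)),*box); ct=biggest(m)
    P=metric(c,ct,z); a=mrect(P)[2]; yaw=np.radians(a); u=np.array([np.cos(yaw),np.sin(yaw)]); v=np.array([-u[1],u[0]])
    s=P@u; w=P@v
    if verbose: print("len",np.ptp(s),"wid",np.ptp(w),cv2.boundingRect(ct))
    return u*(s.min()+.030)+v*(w.min()+w.max())/2,a
E
python3 - <<'E'
from h import *
import pickle
def camtool(c):
    T=Ro.from_rotvec(bot.current_tool_rot()); p=np.array(bot.current_ee_pos()); o=-np.array(c["R"]).T@np.array(c["t"]); return T.inv().apply(o-p),T.inv().apply(np.array(c["R"])[2])
c=bot.read_camera("wrist"); print(bot.current_ee_pos(),camtool(c),plate_meas(c,.096))
s=bot.read_camera("scene"); t=bot.read_camera("top")
m=region(mask(s["pixels"],(105,120,40),(130,255,255)),385,245,435,290); ps=cen(m)
m=region(mask(t["pixels"],(105,120,40),(130,255,255)),135,205,172,245); pt=cen(m) if m.any() else None; print(ps,pt)
for X in([.5413,.3632,.09],[.535,.354,.09]): print(X,"scene",proj(s,X),"top",proj(t,X))
bot.goto([.541,.363,.17],rot(np.radians(-15.4))); bot.hold(.3)
c=bot.read_camera("wrist"); cv2.imwrite("pics/w2.png",c["pixels"]); print(bot.current_ee_pos(),camtool(c),plate_meas(c,.096),bot.current_clock())
E
```

```text
len 0.06264384053900235 wid 0.015609617985346436 (254, 172, 20, 70)
[0.53371503 0.35177619 0.20049463] (array([ 7.60200747e-02,  1.54002524e-05, -1.70376603e-01]), array([-2.66135898e-01,  2.02063063e-04,  9.63935497e-01])) (array([0.54133673, 0.36317364]), -15.349021911621094)
[407.6127451  266.36764706] None
[0.5413, 0.3632, 0.09] scene [408.15071292 261.76979045] top [149.6477242  222.31034241]
[0.535, 0.354, 0.09] scene [405.76141035 258.89352348] top [152.41076162 224.26453834]
len 0.06301325156973547 wid 0.014701610237802032 (269, 182, 20, 77)
[0.54140019 0.36304004 0.17109845] (array([ 7.60400222e-02,  5.53746817e-05, -1.70703189e-01]), array([-2.65849170e-01, -1.52354790e-04,  9.64014624e-01])) (array([0.54167596, 0.36361423]), -15.89300537109375) 5.025
```

```bash
python3 - <<'E'
from h import *
r=rot(np.radians(-15.6)); f=lambda: np.round(bot.current_contact_force(),2)
bot.set_gripper(0.6)
bot.line_to([.5415,.3634,.066],r,max_speed=.12); print(bot.current_ee_pos(),f())
bot.set_gripper(0.0,30); print(bot.current_opening()*92,bot.current_grip_force(),f())
bot.line_to([.5415,.3634,.13],max_speed=.08); print(bot.current_ee_pos(),f(),bot.current_opening()*92)
c=bot.read_camera("wrist"); cv2.imwrite("pics/w3.png",c["pixels"]); print(plate_meas(c,bot.current_ee_pos()[2]+.030,(180,100,380,400)),bot.current_clock())
E
```

```text
[0.54230032 0.36377832 0.06713232] [0.62 0.01 0.11]
15.909291179390772 29.999536871910095 [ 0.14 -0.26  1.54]
[0.5410463  0.36317257 0.12927533] [-0.29 -0.   -0.28] 15.737269795731653
len 0.059037988557387955 wid 0.016168441604593242 (262, 213, 35, 111)
(array([0.54894456, 0.36095585]), -15.696456909179688) 8.4083
```

View pics/w3.png

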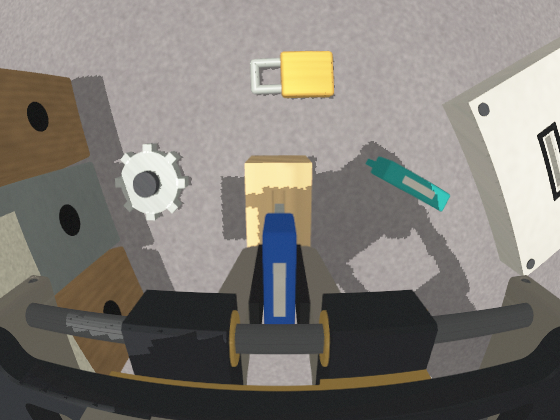

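The plate is held, with the blade clear of the stand; its near end is hidden by the gripper, and the bar's far end is at (280,213). I carry it above the slot and look again.

```bash
python3 - <<'E'
from h import *
yaw=np.radians(16.1); u=np.array([np.cos(yaw),np.sin(yaw)])
S=np.array([.5248,.0760]); p=S+u*.0005
c=bot.read_camera("wrist"); 
def endp(c,y,z):
    m=region(mask(c["pixels"],(105,120,40),(130,255,255)),180,100,380,400); uu=np.array([np.cos(y),np.sin(y)])
    P=metric(c,biggest(m),z); t=np.array(bot.current_ee_pos())[:2]; v=np.array([-uu[1],uu[0]])
    hi=P[P@uu>(P@uu).max()-.02]
    return ((P-t)@uu).max(), ((hi-t)@v).min(),((hi-t)@v).max()
print(endp(c,np.radians(-15.6),bot.current_ee_pos()[2]-.007))
bot.line_to([.5415,.3634,.17],max_speed=.15)
bot.goto([*p,.15],rot(yaw)); bot.line_to([*p,.106],max_speed=.08); bot.hold(.3)
print(bot.current_ee_pos(),np.degrees(Ro.from_rotvec(bot.current_tool_rot()).as_matrix()[:2,0]),bot.current_clock())
c=bot.read_camera("wrist"); im=c["pixels"]; print(endp(c,yaw,bot.current_ee_pos()[2]-.007))
g=cv2.cvtColor(im,cv2.COLOR_BGR2GRAY)
cv2.imwrite("pics/w4.png",cv2.resize(im[120:320,180:380],(600,600),interpolation=cv2.INTER_CUBIC))
E
```

```text
(np.float64(0.02707803585181808), np.float64(-0.009992112721307343), np.float64(0.009872374593557392))
[0.52563769 0.07607509 0.10647187] [55.04962083 15.88530922] 10.9833
(np.float64(0.026939142270389623), np.float64(-0.010525409183733658), np.float64(0.00935068595850341))
```

View pics/w4.png

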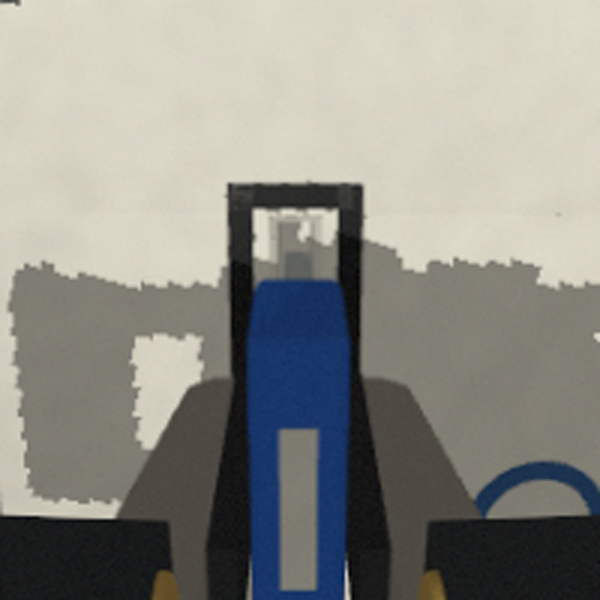

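```bash
python3 - <<'E'
from h import *
c=bot.read_camera("wrist"); t=np.array(bot.current_ee_pos()); X=Ro.from_rotvec(bot.current_tool_rot()).as_matrix(); 
S=np.array([.5248,.0760])
for n,px,z in(("frame",(278.5,181.3),.05),("inner",(278.5,189.3),.05),("slotend",(278.5,192.3),.05),("bluebot",(279,213.3),t[2]-.007),("bluetop",(279,232.3),t[2]+.029),("bladefoot",(279,204),t[2]-.042)):
    P=toplane(c,px,z,True)[:2]; print(n,(P-t[:2])@X[:2,0],(P-S)@X[:2,0],(P-S)@X[:2,1])
E
```

```text
frame 0.0365948648978811 0.037259017027098856 0.0003724589062588518
inner 0.030822225564937664 0.03148637769415542 0.0003653292674263113
slotend 0.02864331575271768 0.02930746788193543 0.00036260112780305
bluebot 0.026745824619295304 0.027409976748513053 0.0006722051233243606
bluetop 0.027633167408111513 0.028297319537329266 0.0006403989530551074
bladefoot 0.02356955041363358 0.024233702542851333 0.0007010182760767208
```

```bash
cat >> h.py <<'E'
def down(x,y,z0,z1,step=.003,lim=8,speed=.05):
    z=z0
    while z>z1+1e-6:
        z=max(z-step,z1); bot.line_to([x,y,z],max_speed=speed); F=np.array(bot.current_contact_force())
        if F[2]>lim: break
    p=np.array(bot.current_ee_pos()); print("cmd z",round(z,4),"ee",p.round(4),"F",F.round(1),"M",np.round(bot.current_ft_torque(),2),"t",bot.current_clock()); return z,F
E
python3 - <<'E'
from h import *
yaw=np.radians(16.1); u=np.array([np.cos(yaw),np.sin(yaw)]); v=np.array([u[1],-u[0]])
p=np.array([.5248,.0760])+u*.0015-v*.0003; 
print(np.round(bot.current_contact_force(),2))
bot.line_to([*p,.100],max_speed=.05)
z,F=down(*p,.100,.080)
E
```

```text
[-0.2   0.07 -0.01]
cmd z 0.08 ee [0.5261 0.0767 0.0799] F [ 0. -1. -1.] M [ 0.04  0.03 -0.01] t 13.1083
```

The blade is 12 mm in without resistance; I continue down.

```bash
python3 - <<'E'
from h import *
p=np.array(bot.current_ee_pos())[:2]; yaw=np.radians(16.1); u=np.array([np.cos(yaw),np.sin(yaw)]); v=np.array([u[1],-u[0]])
p=np.array([.5248,.0760])+u*.0015-v*.0003
z,F=down(*p,.080,.060,.005)
z,F=down(*p,.060,.053,.001,lim=6)
E
```

```text
cmd z 0.06 ee [0.5258 0.0767 0.0595] F [ 0.3  0.1 -1.3] M [ 0.03 -0.01 -0.04] t 14.1083
cmd z 0.055 ee [0.5263 0.0767 0.056 ] F [-3.5 -0.4  6.7] M [-0.07  0.65  0.03] t 15.3583
```

The handle is on the housing: 6.7 N with TCP at 0.056, as expected. I release it, rise, take a check picture, and go over the crank.

```bash
python3 - <<'E'
from h import *
import pickle
bot.line_to([.5263,.0767,.0565],max_speed=.03)
bot.set_gripper(.45); p=np.array(bot.current_ee_pos()); bot.line_to([p[0],p[1],.15],max_speed=.12)
c=bot.read_camera("wrist"); a=c["pixels"].copy(); print(plate_meas(c,.086,(180,60,380,400)))
# crank rough estimate
c=pickle.load(open("w_crank.pkl","rb")); im=c["pixels"]
px=lambda q:(260+q[0]/3,20+q[1]/3)
G=toplane(c,px((180,320)),.105,True); K=toplane(c,px((110,45)),.114,True); print(G,K,np.linalg.norm((K-G)[:2]),np.degrees(np.arctan2(*(K-G)[1::-1])))
yaw=np.arctan2(*(K-G)[1::-1]); 
bot.goto([*G[:2],.18],rot(yaw)); bot.hold(.2)
c=bot.read_camera("wrist"); pickle.dump(c,open("w_crank2.pkl","wb")); print(bot.current_ee_pos(),bot.current_clock())
b=c["pixels"]; cv2.imwrite("pics/m2.png",cv2.resize(np.hstack([a[:,130:430],b[:,130:430]]),(800,560)))
E
```

```text
len 0.06425921796032436 wid 0.01634245029042887 (269, 183, 22, 82)
(array([0.52563307, 0.07576681]), 16.053117752075195)
[ 0.53466866 -0.37932945  0.105     ] [ 0.6201631  -0.35712319  0.114     ] 0.08833129093385533 14.560215951275422
[ 0.53504122 -0.37856502  0.18004292] 19.0667
```

View pics/m2.png

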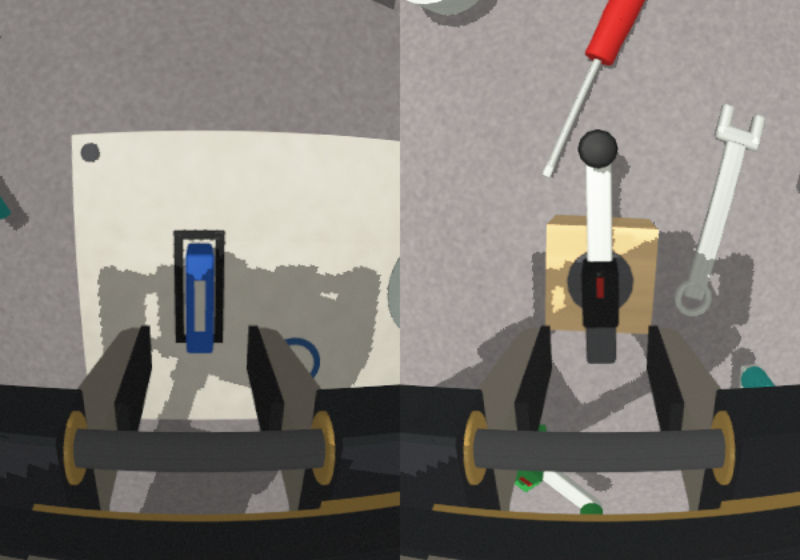

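The left half shows the plate seated in its frame, released, at (200,300). The right half shows the crank aligned with the tool: knob (598,148), grip (600,292).

```bash
cat >> h.py <<'E'
def knob(c,z,box):
    g=cv2.cvtColor(c["pixels"],cv2.COLOR_BGR2GRAY); m=region(cv2.inRange(g,0,80),*box); ct=biggest(m)
    P=metric(c,ct,z); (x,y),r=cv2.minEnclosingCircle((P*1000).astype(np.float32)); return np.array([x,y])/1000,r,cv2.boundingRect(ct)
E
python3 - <<'E'
from h import *
import pickle
c=pickle.load(open("w_crank2.pkl","rb")); im=c["pixels"]
t=np.array(bot.current_ee_pos()); X=Ro.from_rotvec(bot.current_tool_rot()).as_matrix(); f=lambda P:np.round(1000*(np.array(P)[:2]-t[:2])@X[:2,:2],1)
K,r,bb=knob(c,.108,(245,90,310,130)); print("knob rel",f(K),r,bb)
g=cv2.cvtColor(im,cv2.COLOR_BGR2GRAY); print(g[180:262:2,280]); 
for row in (205,215,225,235): print(row,g[row,255:305])
m=mask(im,(0,150,60),(8,255,255)); m=region(m,250,180,310,260); y,x=np.nonzero(m); print("red",x.min(),x.max(),y.min(),y.max(),f(toplane(c,((x.min()+x.max())/2,(y.min()+y.max())/2),.105,True)))
E
```

```text
knob rel [86.6 -0.4] 10.896265029907227 (263, 97, 30, 29)
[248 248 248 248 248 248 247 247  69  26  24  25  34  39  44  59  58  57
  58  56  56  54  21  23  24  27  24  22  21  23  25  21  24  56  60  60
  59  59  59  60  58]
205 [131  98  61  60  60  61  59  61  59  60  51  32  24  24  21  24  21  23
  27  26  20  22  38  47  51  40  22  26  24  23  24  28  28  25  26  22
  23  20  32  53  61  61  61  60  62  61  59  58  78 124]
215 [120  76  61  60  59  61  60  59  60  62  57  39  24  21  24  22  24  26
  22  26  29  21  43  55  57  57  56  48  31  26  25  27  24  29  24  25
  28  23  35  51  59  58  60  58  61  59  59  59  62  98]
225 [141 141 141 142 119  68  62  60  60  60  59  45  23  23  27  27  24  26
  25  24  26  28  23  22  27  22  26  25  25  29  25  24  25  22  21  26
  26  25  29  48  59  60  60  60  65 106 137 142 141 143]
235 [138 139 141 139 140 139 137 138 138 139 138 110  40  24  28  26  25  27
  28  25  26  27  25  26  26  25  25  26  23  27  24  25  25  24  25  24
  23  25  39 107 137 135 137 137 137 137 139 136 136 135]
red 277 282 208 223 [6.2 0.8]
```

```bash
python3 - <<'E'
from h import *
import pickle
c=pickle.load(open("w_crank2.pkl","rb"))
t=np.array(bot.current_ee_pos()); X=Ro.from_rotvec(bot.current_tool_rot()).as_matrix(); f=lambda P:1000*(np.array(P)[:2]-t[:2])@X[:2,:2]
e=f(toplane(c,(279.9,245.3),.105,True)); K=np.array([86.6,-.4]); k=f(toplane(c,(279.9,225),.105,True))
print("-end",e,"mid y",k, "width",f(toplane(c,(293.5,225),.105,True))-f(toplane(c,(266.3,225),.105,True)))
gx=(e[0]+18+K[0]-88)/2; gy=k[1]; da=np.arctan2(K[1]-gy,88); print(gx,gy,np.degrees(da))
G=t[:2]+X[:2,:2]@np.array([gx,gy])/1000
yaw=np.arctan2(X[1,0],X[0,0])-da; print(G,np.degrees(yaw))   # tool y is mirrored wrt world
r=rot(yaw); bot.set_gripper(.55)
bot.line_to([*G,.071],r,max_speed=.1); print(bot.current_ee_pos(),np.round(bot.current_contact_force(),1))
bot.set_gripper(0,45); print(bot.current_opening()*92,bot.current_grip_force(),np.round(bot.current_contact_force(),1))
p=np.array(bot.current_ee_pos()); print(p)
bot.line_to([*G,.125],max_speed=.08); bot.hold(.2)
t=np.array(bot.current_ee_pos()); X=Ro.from_rotvec(bot.current_tool_rot()).as_matrix()
c=bot.read_camera("wrist"); K,rr,bb=knob(c,t[2]+.043-.006,(235,90,320,190)); print("knob rel",1000*(K-t[:2])@X[:2,:2],rr,bb,np.degrees(np.arctan2(X[1,0],X[0,0])))
cv2.imwrite("pics/w5.png",c["pixels"]); print(t,np.round(bot.current_contact_force(),1),bot.current_clock())
E
```

```text
-end [-18.80892091   1.10867338] mid y [-1.59271922  1.10460642] width [-1.86923683e-02  2.15411500e+01]
-1.1044604573384191 1.1046064240295421 -0.9795363511979476
[ 0.53425148 -0.37991272] 15.605723837598104
[ 0.53477487 -0.38044235  0.07199688] [ 0.3 -0.5 -0.3]
21.780883491629496 45.00042915344238 [-0.5  1.1  1.9]
[ 0.53427062 -0.3798974   0.07115679]
knob rel [87.71791029  0.58258696] 10.947718620300293 (252, 90, 55, 34) 15.605986674966212
[ 0.53389974 -0.37959088  0.12418357] [-0.4  0.1 -2.2] 22.2667
```

View pics/w5.png

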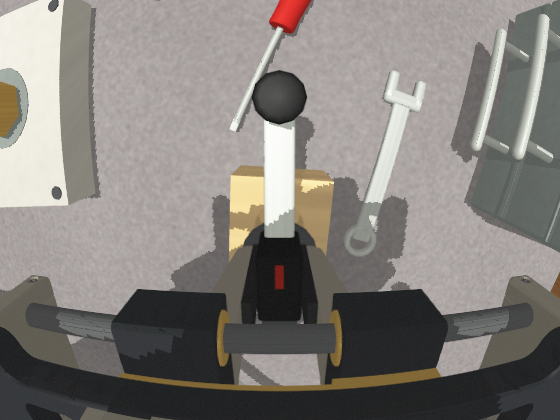

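The crank is held square and clear of its stand (knob (279,97), grip (279,278)). I move beside the hub for one closer look, and re-measure the knob for the in-hand offset.

```bash
python3 - <<'E'
from h import *
bot.line_to([.534,-.3797,.20],max_speed=.15)
yaw=np.radians(-6.2); H=np.array([.5721,-.0877])
bot.goto([H[0]-.05,H[1]-.075,.19],rot(yaw)); bot.hold(.2)
c=bot.read_camera("wrist"); t=np.array(bot.current_ee_pos()); X=Ro.from_rotvec(bot.current_tool_rot()).as_matrix()
K,rr,bb=knob(c,t[2]+.037,(235,50,320,190)); print("knob rel",1000*(K-t[:2])@X[:2,:2],rr,bb,np.degrees(np.arctan2(X[1,0],X[0,0])))
q=proj(c,[*H,.092],True).astype(int); print(q)
P,o,r,ph=hub(c,q[0]-50,q[1]-50,q[0]+50,q[1]+50); print(len(P),o,r,ph); print(P)
cv2.imwrite("pics/w6.png",c["pixels"]); print(t,np.round(bot.current_contact_force(),1),bot.current_clock())
E
```

```text
knob rel [88.01518497  0.33266959] 11.108392715454102 (252, 70, 55, 54) -6.271175533016403
[183 168]
6 [ 0.57196556 -0.0871583 ] 21.669939041137695 -6.031332827902983
[[ 0.59348388 -0.08932284]
 [ 0.58065318 -0.10667363]
 [ 0.58471606 -0.06970513]
 [ 0.56322306 -0.06768776]
 [ 0.55903116 -0.10461357]
 [ 0.55068601 -0.08494683]]
[ 0.5222274  -0.16379196  0.18997555] [-0.1 -0.4 -1.9] 24.0417
```

```bash
python3 - <<'E'
from h import *
yaw=np.radians(-6.1); H=np.array([.5720,-.0874])
bot.set_gripper(0,60)
bot.goto([*H,.17],rot(yaw)); bot.line_to([*H,.135],max_speed=.08); bot.hold(.2); print(bot.current_ee_pos())
z,F=down(*H,.135,.113,.003,lim=5,speed=.04)
E
```

```text
[ 0.57245502 -0.08756232  0.13566396]
cmd z 0.113 ee [ 0.572  -0.0874  0.113 ] F [-0.6 -0.3 -2. ] M [ 0.07 -0.02 -0.02] t 27.5083
```

The spline is 18 mm deep with no contact; now I press against the spring.

```bash
python3 - <<'E'
from h import *
H=np.array([.5720,-.0874]); z=.113
while z>.094:
    z-=.001; bot.line_to([*H,z],max_speed=.02); bot.hold(.1); F=np.array(bot.current_contact_force()); print(round(z,4),np.round(bot.current_ee_pos(),4),F.round(1))
    if F[2]>20: break
bot.hold(.5); print(bot.current_ee_pos(),np.round(bot.current_contact_force(),1),bot.current_opening()*92,bot.current_clock())
c=bot.read_camera("scene"); cv2.imwrite("pics/s9.png",cv2.resize(c["pixels"][130:290,170:440],(800,474),interpolation=cv2.INTER_CUBIC))
E
```

```text
0.112 [ 0.572  -0.0874  0.112 ] [-0.5 -0.6 -1.9]
0.111 [ 0.5722 -0.0875  0.1112] [ 0.4  0.4 -0.6]
0.11 [ 0.5723 -0.0875  0.1106] [-0.5  0.3  3.6]
0.109 [ 0.5722 -0.0875  0.1092] [-1.8  0.   4.2]
0.108 [ 0.5723 -0.0875  0.1082] [-1.7  1.   5.1]
0.107 [ 0.5722 -0.0875  0.1073] [-1.6  0.6  6.3]
0.106 [ 0.5723 -0.0875  0.1064] [-0.6  1.5  6.1]
0.105 [ 0.5723 -0.0875  0.1055] [-1.3  0.1  6.5]
0.104 [ 0.5723 -0.0875  0.1046] [-1.2  1.   6.4]
0.103 [ 0.5723 -0.0875  0.1037] [-1.5  0.5  7.7]
0.102 [ 0.5723 -0.0875  0.1031] [-2.3  1.  10.3]
0.101 [ 0.5724 -0.0875  0.1031] [-5.2  1.6 14.8]
0.1 [ 0.5724 -0.0875  0.1031] [-8.7  3.  21.2]
[ 0.57244461 -0.08751302  0.10309265] [-8.3  2.7 22. ] 21.65350749405218 32.5583
```

View pics/s9.png

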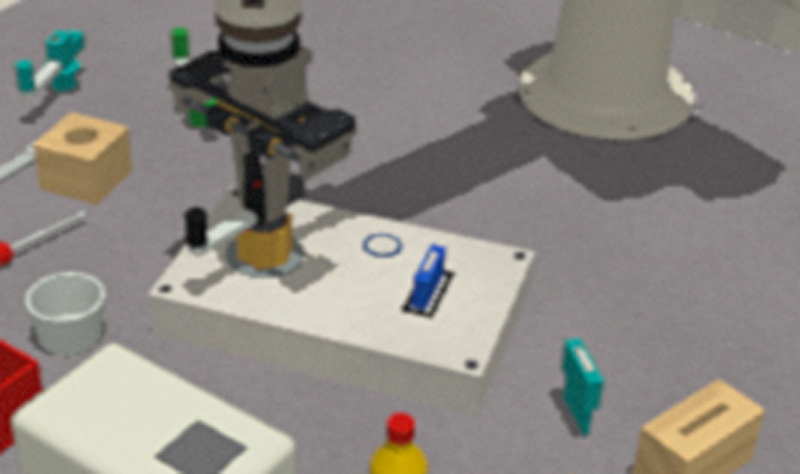

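The picture shows the crank seated in the hub (265,235) with its flange on the rim, the plate seated in the slot (430,278), and both stands empty. There is a hard stop at the predicted home height with 22 N of press, so I hand in.

```bash
python3 -c "
from workcell import bot
print(bot.job_done())"
```

```text
the job is handed in; nothing more can be done
None
```

The job is handed in at about 33 s of the 67 s allowed: the lock plate is fully seated in the slot and released, and the crank is home in the hub, still gripped and pressed down with about 22 N.

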